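# Refill the sweet jar and take off its outer cover

## Robot

A 6-joint arm with a two-finger parallel gripper is mounted at the origin on the work surface. World frame = base frame: x ahead of the robot, y to its left, z up, the work surface at z = 0. Lengths are in m, angles in rad, forces in N, time in s.
With the tool pointing down it reaches from about 0.3 to 0.775 m from the base axis. Payload 14.6 kg.
Tool frame: the origin (TCP) lies at the centre of the arm's flange, where the gripper is bolted on; the fingertips stand 199 mm ahead of it and the grasp point (between the pads) lies ctrl.tcp_to_grasp ahead of it (ctrl.tcp_to_grasp is the distance from the TCP to the grasp point, in m); z points along the fingers, y is the line along which they close (so a half turn about z gives the same grasp; the last joint's range is limited). The gripper opens to 94 mm and grips with 3 to 60 N. Pads are 16 mm wide; open, the fingers measure 119 mm over their backs; the gripper's body (75 mm by 177 mm) begins 78 mm behind the grasp point.
Start: joints at [1.208, 0.3, 1.521, -0, 1.321, -0.067], TCP at [0.16, 0.526, 0.405] pointing down, gripper open.
Joint ranges: [-3.03, 3.03], [-0.79, 2.21], [0.23, 2.52], [-1.04, 4.18], [0, 3.07], [-2.55, 2.55]. Speed limits (rad/s): [2.22, 2.22, 2.57, 3.14, 3.14, 3.14].

## Interface

Orientations are given as [roll, pitch, yaw] about the fixed x, y, z axes, in that order (R = Rz(yaw) Ry(pitch) Rx(roll)).
In Python, from station import ctrl gives the robot as it stands. The module is installed in compiled form; this text tells all that it offers.
- The arm moves only by the shell command python3 -m jog 'ROWS' [OPENING] [FORCE]. ROWS is JSON, a list of rows, each a list of 6 numbers: the shift along the tool's x, y, z in cm, then the turn, a rotation vector about the tool's x, y, z in rad. In form: [[tx, ty, tz, ax, ay, az], ...]. A call has 1 to 8 rows; each row is the pose to reach, as a shift and turn from the pose commanded when the call began, along the tool's axes at that moment; what a row does not reach only later rows make up. A row lasts 1/10 s, in which the tool goes at most 50 mm and 8.59 degrees, less where a joint would pass 70% of its speed; a pose out of reach is approached as far as the arm can. A call with a gripper value outside its range is refused whole. OPENING is the opening in per cent of the stroke, from 0 (shut) to 100 (fully open), set as the call begins (- or left out, the last holds). The fingers move at their own pace and stop on an object; FORCE is the grip in N (left out, the last holds). Time passes only in rows, so rows that repeat a pose let the fingers close. It gives the time, the measured TCP pose, the force, the opening and the grip force at its end, in the units of the state.
- ctrl.get_obs(): the state, without advancing time (a new reading comes with each control period).
- ctrl.camera(name): name is "side" or "top"; returns a dict with "img" (384x512x3 uint8, blue, green, red), "intrinsics" (3x3 intrinsics, pixels), "R" (3x3) and "t" (3): a world point X has camera coordinates R X + t. Camera axes: x right, y down, z forward; pixel columns grow to the right and rows downward; lengths in m; the calibration is good to about 2 mm. A picture is of the moment at which its call begins. There is no depth.
- ctrl.hand_in(): hands the job in; it is judged then, once.
The state is a dict: "time_s": time; "qpos": joint angles; "joint_vel": joint speeds; "tau": joint torques, N m; "ee_pos": TCP position; "eef_rot": TCP orientation; "force": force on the tool from outside, world axes, zero at the start; "moment": the same for the moment, N m; "grip_width": finger opening in m; "grip_force": force on a finger pad.
Only numpy, scipy, OpenCV 4.12 (cv2) and the standard library are available. Lean on these libraries where they do the work, as an engineer would, in place of code of your own. Each camera call takes 0.05 s, during which the arm holds its last target. There are 200 camera calls.

## Task

Pour the four sweets from the aluminium scoop into the jar's funnel mouth without touching the sweets with the gripper, and stand the empty scoop back on the desk. Then carry the two nested lids together, by the red knob of the inner lid, onto the jar and let go; last, take the brass collar and lift the green outer cover alone, well clear of the red knob, leaving the inner lid undisturbed on the jar. Finish while still holding the cover level in the air above the jar, and leave the paperweights where they are.

Things in the scene. Friction and masses are not known exactly. Their poses are not given: they have to be found in the camera images.
- jar_mouth (a point): Centre of the jar's mouth, level with its top rim, 112 mm above the desk; z up. Jar fixed to the desk: wooden foot 100 mm across, narrow clear tube (48 mm inside, 56 outside, floor 12 mm above the desk), on it from 70 mm up a built-in aluminium funnel widening to an upright collar 12 mm tall, 96 mm inside, 104 outside. The lids go on this rim.
- scoop_grip (a point): On the axis of the scoop's square wooden grip post (16 x 16 mm, sides along scoop x and y, 41 to 91 mm above the scoop's underside), 70 mm above the underside. Scoop axes: x to its closed back, -x to its open spout, z up. Loose aluminium tray 135 x 61 mm, walls 36 mm high, 0.16 kg; the post stands on a bridge across the walls, near mid-length.
- scoop_spout (a point): Middle of the spout edge on the tray's floor: from scoop_grip 75 mm towards scoop -x and 51 mm down; same axes. The floor is flat at the back, where the sweets lie, and rises 0.2 rad towards the spout: sweets stay in while the scoop is level and roll out when the spout is lowered by about 0.6 rad or more about scoop y.
- sweet1_center (a point): Centre of the red hard sweet, a ball 22 mm across, 10 g, loose in the back of the scoop.
- sweet2_center (a point): Centre of the orange sweet, the same size.
- sweet3_center (a point): Centre of the yellow sweet, the same size.
- sweet4_center (a point): Centre of the green sweet, the same size.
- inner_knob (a point): On the axis of the inner lid's red knob, 55 mm above the lid's underside; z up. Lid (0.14 kg): cork plug 88 mm across, 8 mm deep, goes inside the jar's collar; above it a steel disc 116 mm across, 4 mm thick, rests on the rim. Knob 22 mm across, top at 70 mm; with the cover on only 41 to 70 mm stands free. Seated on the jar this point is 47 mm above jar_mouth. Starts on the desk.
- cover_collar (a point): Mid-height centre of the outer cover's upright brass collar (50 mm outside, 42 inside, 24 tall), through which the red knob stands. Cover: green ring cap 128 mm across, 0.12 kg, plate 5 mm thick, skirt 7 mm deep with 2.5 mm play round the steel disc. It only rests on the inner lid: lifting the knob lifts both, the collar lifts the cover alone. Nested, this point is 26 mm below inner_knob.
- weight_a: Green glass paperweight, a dome 68 mm across and 44 mm high, loose, beyond the jar to the left; origin in its underside. Leave it alone.
- weight_b: Amber glass paperweight, same shape, loose, beyond the jar to the right; origin in its underside. Leave it alone.

How it is judged:
On the way, in this order (a step that is already met when the one before it is completed fails the run):
1. all four sweets are in the jar's tube or throat (horizontal distance between each of sweet1_center, sweet2_center, sweet3_center, sweet4_center and jar_mouth below 0.03 m and z of sweet1_center in the frame of jar_mouth between -0.104 and -0.034 m and z of sweet2_center in the frame of jar_mouth between -0.104 and -0.034 m and z of sweet3_center in the frame of jar_mouth between -0.104 and -0.034 m and z of sweet4_center in the frame of jar_mouth between -0.104 and -0.034 m), for 0.3 s.
2. both lids are seated together on the jar and the inner lid's knob is let go (horizontal distance between inner_knob and jar_mouth below 0.009 m and z of inner_knob in the frame of jar_mouth between 0.043 and 0.051 m and angle between inner_knob's own z axis and vertical below 0.07 rad and z of cover_collar in the frame of inner_knob below -0.022 m and angle between cover_collar's own z axis and vertical below 0.08 rad and contact force between the fingers and inner_lid below 0.2 N), for 0.3 s.
At the end, for the whole second after the job is handed in: Sweets inside the jar; scoop upright on the desk, let go; inner lid seated (9 mm off-centre, 4 mm in height, 0.07 rad at most) and untouched; cover held in the fingers (over 1 N), level to 0.2 rad, within 80 mm of the jar's axis, at least 61 mm above its nested place, all through the last second (all of step 1 and height (world z) of scoop_grip below 0.076 m and angle between scoop_grip's own z axis and vertical below 0.1 rad and contact force between the fingers and scoop below 0.2 N and horizontal distance between inner_knob and jar_mouth below 0.009 m and z of inner_knob in the frame of jar_mouth between 0.043 and 0.051 m and angle between inner_knob's own z axis and vertical below 0.07 rad and z of cover_collar in the frame of inner_knob above 0.035 m and horizontal distance between cover_collar and jar_mouth below 0.08 m and angle between cover_collar's own z axis and vertical below 0.2 rad and contact force between the fingers and cover above 1 N and contact force between each of cover, the fingers and inner_lid below 0.1 N); the arm keeps its last pose, push and grip.
It fails at once if the cover comes off the inner lid while the inner lid is not seated on the jar, or the inner lid is pulled along with it (z of cover_collar in the frame of inner_knob above -0.018 m and not (horizontal distance between inner_knob and jar_mouth below 0.009 m and z of inner_knob in the frame of jar_mouth between 0.043 and 0.051 m and angle between inner_knob's own z axis and vertical below 0.07 rad)).
It fails at once if the gripper touches a sweet (contact force between the fingers and sweet1 above 0.3 N or contact force between the fingers and sweet2 above 0.3 N or contact force between the fingers and sweet3 above 0.3 N or contact force between the fingers and sweet4 above 0.3 N).
It fails at once if a paperweight is moved by more than 30 mm (distance of any of weight_a, weight_b from where it was at the start of the episode above 0.03 m).
It also fails if it takes over 72 s, if anything falls off the work surface, if the arm or the gripper's body presses on something with over 40 N, if the wrist force passes 120 N, or if a joint passes its speed limit or range.

## Working session

There is one attempt and no reset: what is moved stays moved. The work goes in short steps, Python scripts to look and compute and a shell command to move; the robot and the scene stay as the last step left them, time stands still between calls to the robot, and variables do not carry over. Pictures are saved under pics/ and viewed, at most 11 in all, crops included, and the job is handed in when it is done.

```bash
mkdir -p pics; python3 - <<'E'
from station import ctrl
import cv2,numpy as np
for n in("side","top"):
    c=ctrl.camera(n); cv2.imwrite(f"pics/{n}0.png",c["img"])
    R=np.array(c["R"]);print(n,np.round(c["intrinsics"],1).tolist(),np.round(-R.T@c["t"],3),np.round(R,3).tolist())
print(ctrl.get_obs(),ctrl.tcp_to_grasp)
a=cv2.imread("pics/side0.png")
E
```

```text
side [[357.1, 0.0, 256.5], [0.0, 357.1, 192.9], [0.0, 0.0, 1.0]] [ 0.212 -0.6    0.484] [[0.888, -0.459, 0.027], [-0.209, -0.455, -0.865], [0.41, 0.763, -0.501]]
top [[408.5, 0.0, 255.2], [0.0, 408.5, 187.9], [0.0, 0.0, 1.0]] [ 0.408 -0.02   0.981] [[-0.015, -1.0, 0.007], [-0.991, 0.014, -0.13], [0.13, -0.009, -0.991]]
{'time_s': 0.1, 'qpos': array([ 1.20836680e+00,  3.00385304e-01,  1.52154067e+00,  1.18567166e-05,
        1.32070014e+00, -6.65897009e-02]), 'joint_vel': array([ 2.31572508e-04, -2.57847032e-03, -3.02651787e-03,  1.70036970e-03,
        7.61623281e-04, -9.16466788e-05]), 'tau': array([-5.06299912e-04, -5.32636499e+01, -3.53287590e+01,  7.08783511e-02,
        2.34219676e-02, -7.81120320e-05]), 'ee_pos': array([0.16033143, 0.52607085, 0.40415038]), 'eef_rot': array([-3.14056226e+00, -8.02257672e-05,  2.84574984e+00]), 'force': array([-0.62420716,  0.37867252,  0.62377465]), 'moment': array([-0.01052982, -0.03109245, -0.03968285]), 'grip_force': 0.0, 'grip_width': 0.09416560693296033} 0.1804
```

View pics/side0.png

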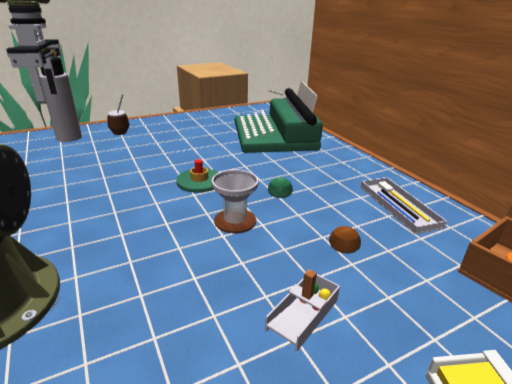

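View pics/top0.png

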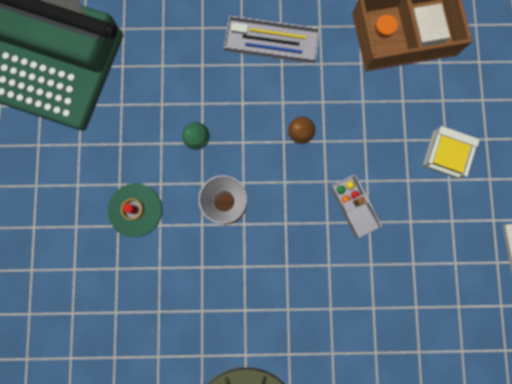

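The side view shows the lids near (199,175), the jar near (235,200) and the scoop near (304,308). In the top view the jar is at (223,200), the lids at (135,209) and the scoop at (356,206), with its back up-left and its spout down-right.

```bash
python3 - <<'E'
import cv2,numpy as np
s=cv2.imread("pics/side0.png");t=cv2.imread("pics/top0.png")
def c(im,x,y,w,h,z=5):return cv2.resize(im[y:y+h,x:x+w],None,fx=z,fy=z,interpolation=cv2.INTER_CUBIC)
A=np.hstack([c(t,325,170,64,72,4),c(s,260,265,90,72,4)][0:2])
B=np.hstack([c(t,190,170,64,60,4),c(t,105,180,60,60,4)])
C=np.zeros((540,max(A.shape[1],B.shape[1]),3),np.uint8)
C[:288,:A.shape[1]]=A;C[288:528,:B.shape[1]]=B
cv2.imwrite("pics/m1.png",C)
E
```

```text
(no output)
```

View pics/m1.png

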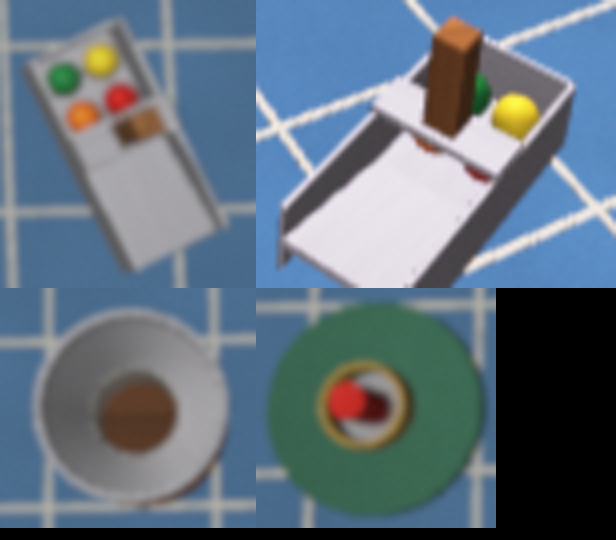

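The crops show the post top at top-view (362.2,200.2) and side-view (310.2,273.2). In the top view the jar rim centre is (222.7,199.3), the cover centre (134.9,210.5) and the knob top (128,208).

```bash
cat > h.py <<'E'
import numpy as np,cv2
from station import ctrl
from scipy.spatial.transform import Rotation as Ro
C={}
def cam(n):
    if n not in C: C[n]=ctrl.camera(n)
    return C[n]
def onz(n,u,v,z):
    c=cam(n);R=np.array(c["R"]);o=-R.T@np.array(c["t"]);d=R.T@np.linalg.inv(c["intrinsics"])@[u,v,1]
    return (o+d*(z-o[2])/d[2])
def tri(uvs):
    A=[];b=[]
    for n,(u,v) in uvs.items():
        c=cam(n);R=np.array(c["R"]);o=-R.T@np.array(c["t"]);d=R.T@np.linalg.inv(c["intrinsics"])@[u,v,1];d/=np.linalg.norm(d)
        P=np.eye(3)-np.outer(d,d);A.append(P);b.append(P@o)
    return np.linalg.lstsq(np.vstack(A),np.hstack(b),rcond=None)[0]
def proj(n,X):
    c=cam(n);p=np.array(c["intrinsics"])@(np.array(c["R"])@X+c["t"]);return p[:2]/p[2]
def tool():
    o=ctrl.get_obs();R=Ro.from_euler('xyz',o['eef_rot']).as_matrix();return np.array(o['ee_pos']),R
def delta(p,R2=None):
    "cm and rotvec to reach TCP pose, from the measured pose"
    q,R=tool();r=np.zeros(3) if R2 is None else Ro.from_matrix(R.T@R2).as_rotvec()
    return np.round(R.T@(np.array(p)-q)*100,2),np.round(r,3)
def down(yaw): # tool z down, closing line y at given angle
    y=np.array([np.cos(yaw),np.sin(yaw),0]);z=np.array([0,0,-1.]);return np.c_[np.cross(y,z),y,z]
E
python3 - <<'E'
from h import *
f=lambda px,py:(325+px/4-.4,170+py/4-.4)
print("post tri",tri({"top":(361.8,199.8),"side":(309.8,272.8)}).round(4),"z91",onz("top",361.8,199.8,.091).round(4),onz("side",309.8,272.8,.091).round(4))
P=[onz("top",*f(*q),.036) for q in((27,65),(120,20))];print("back",np.round(P,4), np.linalg.norm(P[0]-P[1]),np.arctan2(*(P[0]-P[1])[[1,0]]))
for z in(.036,.046,.02):
  Q=[onz("top",*f(*q),z) for q in((133,270),(228,225))];print(z,np.round(Q,4));
  for i in(0,1):
    d=P[i]-Q[i];print(np.linalg.norm(d[:2]),np.arctan2(d[1],d[0]))
print("jar",onz("top",222.3,198.9,.112).round(4),"cover",onz("top",134.5,210.1,.017).round(4),"knob",onz("top",127.6,207.6,.07).round(4))
im=cam("top")["img"].astype(int);b,g,r=im[...,0],im[...,1],im[...,2]
m=np.zeros(b.shape,np.uint8);m[170:250,95:175]=((g>b+8)&(g>r+15))[170:250,95:175]
c=max(cv2.findContours(m,0,2)[0],key=cv2.contourArea);e=cv2.fitEllipse(c);print(e,onz("top",*e[0],.017).round(4))
for n,(x0,x1,y0,y1) in{"top":(95,175,170,250),"side":(180,220,150,180)}.items():
  im=cam(n)["img"].astype(int);k=(im[...,2]>150)&(im[...,1]<70)&(im[...,0]<80);v,u=np.nonzero(k[y0:y1,x0:x1]);print(n,"red",u.mean()+x0,v.mean()+y0,len(u),onz(n,u.mean()+x0,v.mean()+y0,.062).round(4))
# jar in side, reproject rim
J=onz("top",222.3,198.9,.112);a=np.linspace(0,6.28,100);q=np.array([proj("side",J+[.052*np.cos(t),.052*np.sin(t),0]) for t in a]);print("side rim bbox",q.min(0),q.max(0))
print(proj("side",np.array([J[0],J[1],.112])))
E
```

```text
post tri [ 0.4947 -0.2617  0.0898] z91 [ 0.4948 -0.2615  0.091 ] [ 0.4935 -0.2626  0.091 ]
back [[ 0.534  -0.2067  0.036 ]
 [ 0.5598 -0.2624  0.036 ]] 0.06141046493789977 2.005211114053076
0.036 [[ 0.4141 -0.2631  0.036 ]
 [ 0.4391 -0.3193  0.036 ]]
0.1324368395642299 0.4393124933271776
0.1334651359683877 0.43981406510074644
0.046 [[ 0.4141 -0.2605  0.046 ]
 [ 0.4387 -0.3161  0.046 ]]
0.1314250566184858 0.4214142479849156
0.1324507612818818 0.4171463936836153
0.02 [[ 0.4142 -0.2672  0.02  ]
 [ 0.4396 -0.3243  0.02  ]]
0.1341421759871005 0.46737180852526755
0.13522791352820382 0.4753419356318767
jar [0.4991 0.0427 0.112 ] cover [0.4856 0.2567 0.017 ] knob [0.4871 0.257  0.07  ]
((134.46742248535156, 209.74935913085938), (51.01069641113281, 52.760433197021484), 55.266197204589844) [0.4864 0.2568 0.017 ]
top red 127.08474576271186 207.6949152542373 59 [0.4876 0.2606 0.062 ]
side red 197.83333333333334 161.05555555555554 18 [0.49   0.2666 0.062 ]
side rim bbox [210.56290061 168.55770023] [257.50369035 190.49455942]
[234.13013907 178.90814991]
```

```bash
python3 - <<'E'
import cv2,numpy as np
s=cv2.imread("pics/side0.png")
def c(im,x,y,w,h,z=5):return cv2.resize(im[y:y+h,x:x+w],None,fx=z,fy=z,interpolation=cv2.INTER_CUBIC)
cv2.imwrite("pics/m2.png",np.vstack([c(s,170,150,100,90,6)]))
E
```

```text
(no output)
```

View pics/m2.png

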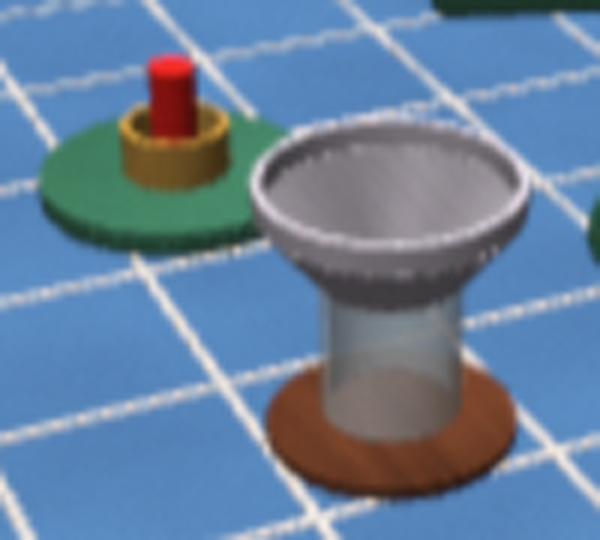

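```bash
python3 - <<'E'
from h import *
print(delta([.494,-.261,.36],down(.437)))
E
```

```text
(array([-54.86, -65.56,   4.47]), array([-0.001,  0.   ,  0.838]))
```

```bash
r="[-54.9,-65.6,4.5,0,0,0.838]"; python3 -m jog '[[-54.9,-65.6,4.5,0,0,0.838],[-54.9,-65.6,4.5,0,0,0.838],[-54.9,-65.6,4.5,0,0,0.838],[-54.9,-65.6,4.5,0,0,0.838],[-54.9,-65.6,4.5,0,0,0.838],[-54.9,-65.6,4.5,0,0,0.838],[-54.9,-65.6,4.5,0,0,0.838],[-54.9,-65.6,4.5,0,0,0.838]]' 60 20; python3 - <<'E'
from h import *
print(delta([.494,-.261,.36],down(.437)),ctrl.get_obs()['qpos'])
E
```

```text
time_s: 1.0
ee_pos: [0.3163, 0.1565, 0.3837]
eef_rot: [3.141, 0.0, 2.008]
force: [1.3, 1.0, 0.7]
grip_width: 0.0565
grip_force: 0.0
(array([-45.34,  -1.59,   2.38]), array([0.001, 0.   , 0.   ])) [ 3.55439291e-01 -1.37223243e-01  2.04420464e+00 -3.84695042e-05
  1.23377730e+00 -8.18800019e-02]
```

```bash
python3 -m jog '[[-45.2,-1.6,2.4,0,0,0],[-45.2,-1.6,2.4,0,0,0],[-45.2,-1.6,2.4,0,0,0],[-45.2,-1.6,2.4,0,0,0],[-45.2,-1.6,2.4,0,0,0],[-45.2,-1.6,2.4,0,0,0],[-45.2,-1.6,2.4,0,0,0],[-45.2,-1.6,2.4,0,0,0]]';  python3 - <<'E'
from h import *
print(delta([.494,-.261,.2504],down(.437)),ctrl.get_obs()['qpos'])
E
```

```text
time_s: 1.8
ee_pos: [0.4727, -0.2115, 0.3622]
eef_rot: [3.142, -0.0, 2.007]
force: [0.7, 0.7, 0.4]
grip_width: 0.0566
grip_force: 0.0
(array([-5.38, -0.17, 11.18]), array([ 0., -0., -0.])) [-4.91452647e-01  2.68470366e-01  1.66396740e+00  6.76092117e-05
  1.20917122e+00 -9.28047858e-01]
```

```bash
python3 -m jog '[[-4.8,-0.2,3,0,0,0],[-4.8,-0.2,3,0,0,0],[-4.8,-0.2,3,0,0,0]]';  python3 - <<'E'
from h import *
print(delta([.494,-.261,.2504],down(.437)),ctrl.get_obs()['qpos'])
E
```

```text
time_s: 2.1
ee_pos: [0.4908, -0.2543, 0.3311]
eef_rot: [-3.14, -0.002, 2.006]
force: [-0.2, 0.8, 0.1]
grip_width: 0.0565
grip_force: 0.0
(array([-0.76,  0.02,  8.07]), array([-0.001, -0.002, -0.001])) [-5.44261291e-01  3.76972519e-01  1.59678254e+00  5.98255165e-05
  1.17051432e+00 -9.79868639e-01]
```

```bash
python3 -m jog '[[-0.7,0,4,0,0,0],[-0.7,0,8,0,0,0],[-0.7,0,8,0,0,0],[-0.7,0,8,0,0,0]]'; python3 - <<'E'
from h import *
print(delta([.494,-.261,.2504],down(.437)))
cv2.imwrite("pics/c0.png",np.hstack([cv2.resize(cam("top")["img"][150:260,310:410],None,fx=4,fy=4),cv2.resize(cam("side")["img"][225:335,250:350],None,fx=4,fy=4)]))
E
```

```text
time_s: 2.5
ee_pos: [0.4941, -0.2593, 0.2542]
eef_rot: [3.141, 0.001, 2.009]
force: [0.8, -0.9, -0.5]
grip_width: 0.0562
grip_force: 0.0
(array([-0.15, -0.09,  0.38]), array([0.   , 0.001, 0.001]))
```

View pics/c0.png

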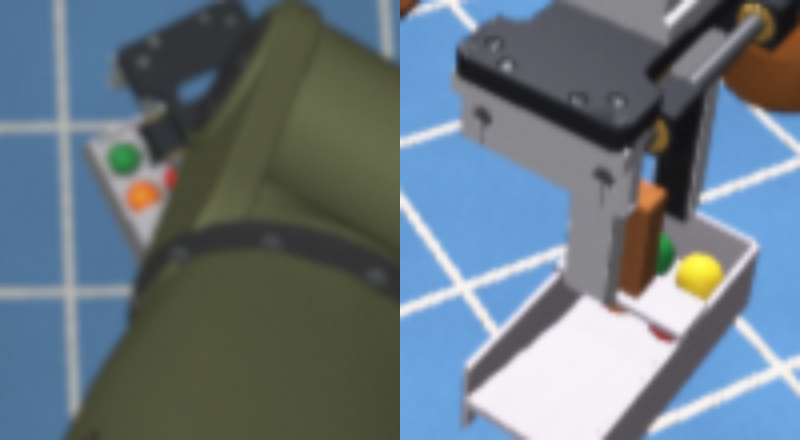

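The post at (640,235) stands between the two fingers, which are clear of the tray and sweets. I'll close on it and lift.

```bash
python3 -m jog '[[0,0,0.2,0,0,0],[0,0,0.2,0,0,0],[0,0,0.2,0,0,0],[0,0,0.2,0,0,0],[0,0,0.2,0,0,0],[0,0,0.2,0,0,0]]' 0 45;python3 -m jog '[[0,0,-1,0,0,0],[0,0,-3,0,0,0],[0,0,-6,0,0,0],[0,0,-9,0,0,0],[0,0,-12,0,0,0],[0,0,-14,0,0,0],[0,0,-14,0,0,0],[0,0,-14,0,0,0]]'; python3 - <<'E'
from h import *
print(tool()[0],ctrl.get_obs()['qpos'])
E
```

```text
time_s: 3.2
ee_pos: [0.4939, -0.26, 0.2505]
eef_rot: [-3.142, -0.0, 2.008]
force: [-1.3, -0.1, 0.9]
grip_width: 0.0154
grip_force: 45.0
time_s: 4.0
ee_pos: [0.4937, -0.2599, 0.3899]
eef_rot: [-3.141, -0.0, 2.008]
force: [0.5, 0.4, -2.7]
grip_width: 0.0158
grip_force: 45.0
[ 0.49369785 -0.25986614  0.38991674] [-5.50164134e-01  3.29582672e-01  1.51701534e+00 -1.92359301e-05
  1.29540373e+00 -9.87197645e-01]
```

```bash
cat >> h.py <<'E'
J=np.array([.499,.042,.112])
def pour(psi,th,back=.02,h=.02):
    A=Ro.from_euler('z',psi).as_matrix()@Ro.from_euler('y',-th).as_matrix()
    u=np.array([np.cos(psi),np.sin(psi),0])
    g=J+u*back+[0,0,h]+A@[.075,0,.051]
    R=np.c_[np.cross(A[:,0],-A[:,2]),A[:,0],-A[:,2]]
    return g+.1804*A[:,2],R
E
python3 - <<'E'
from h import *
print(pour(.085,0,.02,.055)[0],delta(*pour(.085,0,.02,.055)))
E
```

```text
[0.59365702 0.05006528 0.3984    ] (array([23.85, 22.17, -0.85]), array([-0.   , -0.   ,  0.352]))
```

```bash
python3 -m jog '[[0.9,0.8,0,0,0,0.01],[2.6,2.4,-0.1,0,0,0.04],[4.8,4.4,-0.2,0,0,0.07],[7.2,6.6,-0.3,0,0,0.1],[9.6,8.8,-0.4,0,0,0.14],[12,11,-0.5,0,0,0.17],[14.4,13.2,-0.6,0,0,0.2],[16.8,15.6,-0.7,0,0,0.24]]' ;python3 - <<'E'
from h import *
print(delta(*pour(.085,0,.02,.055)))
E
```

```text
time_s: 4.8
ee_pos: [0.5642, -0.0405, 0.3957]
eef_rot: [-3.139, -0.001, 1.766]
force: [0.0, 0.1, -2.4]
grip_width: 0.0155
grip_force: 45.0
(array([ 8.31,  4.65, -0.27]), array([-0.003, -0.001,  0.111]))
```

```bash
python3 -m jog '[[2,1.2,0,0,0,0.03],[4,2.3,0,0,0,0.055],[6,3.4,0,0,0,0.08],[7.2,4,-0.1,0,0,0.1],[7.7,4.3,-0.2,0,0,0.11],[7.8,4.4,-0.2,0,0,0.11],[7.8,4.4,-0.2,0,0,0.11]]' ;python3 - <<'E'
from h import *
print(delta(*pour(.085,0,.02,.055)),ctrl.get_obs()['qpos'])
for th in (.1,.2,.3,.4,.5,.6,.7,.8,.9): print(th,*delta(*pour(.085,th,.02,.055-.05*min(th,.6))))
E
```

```text
time_s: 5.5
ee_pos: [0.592, 0.0429, 0.3988]
eef_rot: [-3.141, 0.0, 1.658]
force: [-0.1, 0.2, -2.0]
grip_width: 0.016
grip_force: 45.0
(array([0.7 , 0.23, 0.04]), array([-0.001,  0.   ,  0.002])) [ 1.07038668e-02  4.01896025e-01  1.39780263e+00 -9.52229454e-05
  1.34286933e+00 -7.64106183e-02]
0.1 [ 0.7  -2.12 -0.09] [-0.101 -0.     0.002]
0.2 [ 0.71 -4.52  0.01] [-0.201 -0.     0.002]
0.3 [ 0.71 -6.94  0.36] [-0.301 -0.     0.002]
0.4 [ 0.72 -9.37  0.95] [-0.401 -0.     0.002]
0.5 [  0.72 -11.78   1.79] [-0.501 -0.001  0.002]
0.6 [  0.73 -14.14   2.86] [-0.601 -0.001  0.002]
0.7 [  0.73 -16.44   3.67] [-0.701 -0.001  0.002]
0.8 [  0.74 -18.64   4.7 ] [-0.801 -0.001  0.002]
0.9 [  0.74 -20.73   5.94] [-0.901 -0.001  0.002]
```

```bash
python3 -m jog '[[0.7,-1,0,-0.05,0,0],[0.7,-2.1,-0.1,-0.1,0,0],[0.7,-4.5,0,-0.2,0,0],[0.7,-6.9,0.3,-0.3,0,0],[0.7,-9.4,0.9,-0.4,0,0],[0.7,-9.4,0.9,-0.4,0,0],[0.7,-9.4,0.9,-0.4,0,0]]' ;python3 - <<'E'
from h import *
print(ctrl.get_obs()['qpos'],ctrl.get_obs()['joint_vel'].round(3))
for th in (.4,.5,.6,.7,.8,.9): print(th,*delta(*pour(.085,th,.02,.055-.05*min(th,.6))))
E
```

```text
time_s: 6.2
ee_pos: [0.4978, 0.0417, 0.3909]
eef_rot: [2.743, 0.0, 1.657]
force: [0.8, 0.5, -0.7]
grip_width: 0.0155
grip_force: 45.0
[ 0.00569437  0.1432667   1.75894088  0.04161711  0.84212023 -0.10222887] [ 0.004  0.028 -0.037 -0.     0.008  0.003]
0.4 [ 0.02 -0.05  0.15] [-0.001 -0.     0.001]
0.5 [ 0.03 -2.59 -0.02] [-0.101 -0.     0.001]
0.6 [ 0.03 -5.18  0.05] [-0.201 -0.     0.001]
0.7 [ 0.04 -7.61 -0.1 ] [-0.301 -0.     0.001]
0.8 [ 4.000e-02 -1.004e+01 -1.000e-02] [-0.401 -0.001  0.001]
0.9 [  0.04 -12.45   0.33] [-0.501 -0.001  0.001]
```

```bash
python3 - <<'E'
from h import *
cv2.imwrite("pics/d0.png",np.hstack([cv2.resize(cam("top")["img"][130:240,170:270],None,fx=4,fy=4),cv2.resize(cam("side")["img"][130:240,190:290],None,fx=4,fy=4)]))
S=J+.02*np.array([np.cos(.085),np.sin(.085),0])+[0,0,.035]
print("spout pred in crops", (proj("top",S)-[170,130])*4,(proj("side",S)-[190,130])*4+[400,0])
E
```

```text
spout pred in crops [202.15305663 230.29026175] [608.45540889 131.56663899]
```

View pics/d0.png

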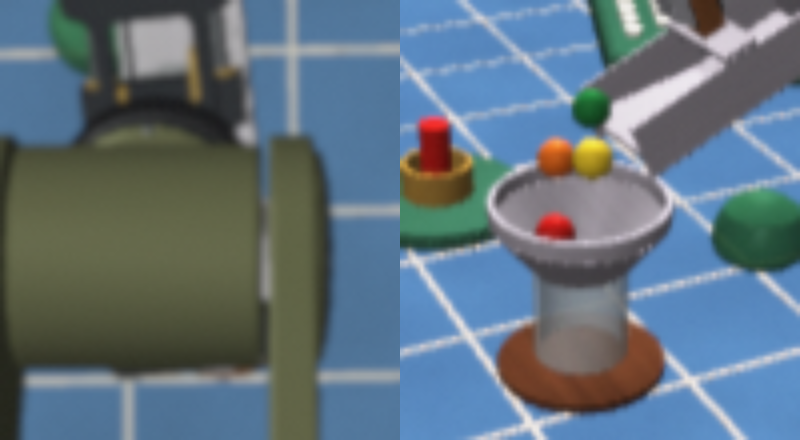

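The sweets are already leaving at 0.4 rad: red is in the funnel at (555,228), orange (555,157) and yellow (592,157) are just above it, and green (592,105) is at the spout. I'll hold still and look again.

```bash
python3 -m jog '[[0,0,0.1,0,0,0],[0,0,0.1,0,0,0],[0,0,0.1,0,0,0],[0,0,0.1,0,0,0],[0,0,0.1,0,0,0],[0,0,0.1,0,0,0],[0,0,0.1,0,0,0],[0,0,0.1,0,0,0]]' >/dev/null; python3 - <<'E'
from h import *
cv2.imwrite("pics/d1.png",cv2.resize(cam("side")["img"][110:260,170:310],None,fx=4,fy=4))
E
```

```text
(no output)
```

View pics/d1.png

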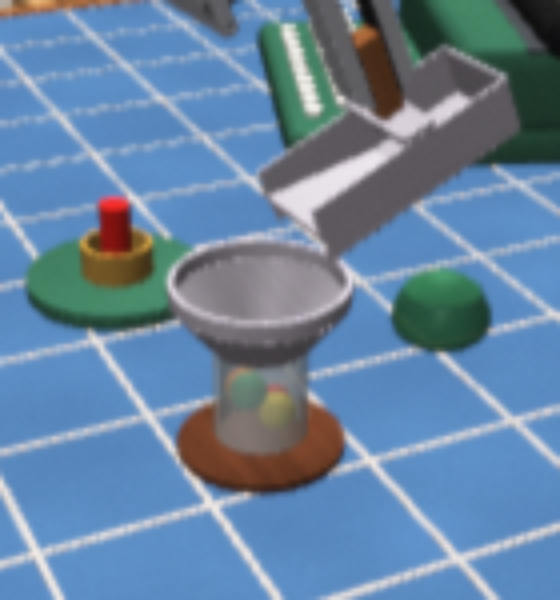

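All four sweets are in the tube (green at (248,388), yellow at (277,408), orange and red behind them), and the scoop is empty. Next I'll level it and put it back.

```bash
python3 -m jog '[[0,2,-0.2,0.08,0,0],[0,4,-0.5,0.2,0,0],[0,6,-0.9,0.3,0,0],[0,8,-2,0.4,0,0],[0,8,-2,0.4,0,0],[0,8,-2,0.4,0,0]]'; python3 - <<'E'
from h import *
for p in ([.5,-.26,.39],): print(delta(p,down(.085)))
print(tool()[0])
E
```

```text
time_s: 7.75
ee_pos: [0.5636, 0.0479, 0.4382]
eef_rot: [3.139, -0.0, 1.658]
force: [0.0, -1.1, -0.9]
grip_width: 0.0155
grip_force: 45.0
(array([-30.12,  -9.03,   4.8 ]), array([ 0.003, -0.   ,  0.002]))
[0.56360894 0.04793968 0.43823055]
```

```bash
python3 -m jog '[[-4,-1,0,0.003,0,0],[-8.5,-2.5,1,0.003,0,0],[-13,-4,2,0.003,0,0],[-17.5,-5.5,3,0.003,0,0],[-22,-7,4,0.003,0,0],[-26,-8,4.8,0.003,0,0],[-29,-9,4.8,0.003,0,0],[-30,-9,4.8,0.003,0,0]]';python3 -m jog '[[0,0,2,0,0,0],[0,0,5,0,0,0],[0,0,8,0,0,0],[0,0,11,0,0,0],[0,0,12.5,0,0,0],[0,0,12.5,0,0,0],[0,0,12.5,0,0,0]]'; python3 - <<'E'
from h import *
print(delta([.5,-.26,.2502],down(.085)))
E
```

```text
time_s: 8.55
ee_pos: [0.4985, -0.261, 0.39]
eef_rot: [-3.14, 0.001, 1.655]
force: [0.2, 1.8, -2.2]
grip_width: 0.0161
grip_force: 45.0
time_s: 9.25
ee_pos: [0.4998, -0.2583, 0.2666]
eef_rot: [-3.14, 0.001, 1.658]
force: [0.8, -0.7, -1.5]
grip_width: 0.0157
grip_force: 45.0
(array([-0.17,  0.  ,  1.64]), array([-0.002,  0.001,  0.002]))
```

```bash
python3 -m jog '[[0,0,0.8,-0.002,0.001,0],[0,0,1.3,-0.002,0.001,0],[0,0,1.6,-0.002,0.001,0],[0,0,1.7,-0.002,0.001,0],[0,0,1.7,-0.002,0.001,0],[0,0,1.7,-0.002,0.001,0]]' - 6; python3 -m jog '[[0,0,0,0,0,0],[0,0,0,0,0,0],[0,0,0,0,0,0],[0,0,-4,0,0,0],[0,0,-9,0,0,0],[0,0,-14,0,0,0],[0,0,-16,0,0,0],[0,0,-16,0,0,0]]' 60 20; python3 - <<'E'
from h import *
print(delta([.487,.2565,.36],down(0)),delta([.487,.2565,.36],down(.5)))
E
```

```text
time_s: 9.85
ee_pos: [0.4997, -0.2589, 0.2495]
eef_rot: [-3.141, -0.001, 1.658]
force: [-3.8, 0.8, 5.7]
grip_width: 0.0162
grip_force: 6.0
time_s: 10.65
ee_pos: [0.4999, -0.2589, 0.4124]
eef_rot: [3.138, 0.002, 1.658]
force: [-0.5, 0.2, -1.3]
grip_width: 0.0564
grip_force: 0.0
(array([51.47,  3.17,  5.13]), array([0.004, 0.002, 0.087])) (array([51.47,  3.17,  5.13]), array([ 0.003,  0.003, -0.413]))
```

```bash
python3 -m jog '[[5,0.3,0.5,0,0,0],[10,0.6,1,0,0,0],[15,0.9,1.5,0,0,0],[20,1.2,2,0,0,0],[25,1.5,2.5,0,0,0],[30,1.8,3,0,0,0],[35,2.1,3.5,0,0,0],[40,2.4,3.5,0,0,0]]'; python3 - <<'E'
from h import *
print(onz("side",198.3-.4,160.3-.4,.07),tri({"side":(197.9,159.9),"top":(127.6,207.6)}))
print(delta([.487,.2575,.36],down(.085)))
cv2.imwrite("pics/e0.png",cv2.resize(cam("side")["img"][130:350,150:370],None,fx=2.6,fy=2.6))
E
```

```text
time_s: 11.45
ee_pos: [0.4884, 0.1412, 0.3725]
eef_rot: [-3.138, -0.001, 1.658]
force: [-0.0, -0.4, -0.4]
grip_width: 0.0563
grip_force: 0.0
[0.48735881 0.25711842 0.07      ] [0.48720662 0.25694038 0.07010071]
(array([11.34,  0.93,  1.29]), array([-0.003, -0.001,  0.007]))
```

View pics/e0.png

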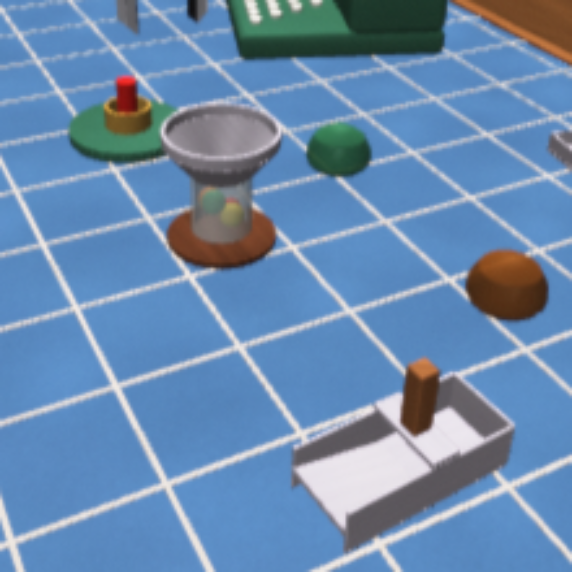

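The scoop stands level and empty near (410,460), and the knob at (126,95) agrees with (0.487,0.257). Now the knob grasp.

```bash
python3 -m jog '[[5,0.4,0.6,0,0,0],[9,0.8,2,0,0,0],[11.2,0.9,5,0,0,0],[11.3,0.9,7,0,0,0],[11.3,0.9,7,0,0,0],[11.3,0.9,7,0,0,0]]'; python3 - <<'E'
from h import *
print(delta([.4872,.257,.2434],down(.085)))
E
```

```text
time_s: 12.15
ee_pos: [0.4884, 0.252, 0.3044]
eef_rot: [-3.14, -0.001, 1.657]
force: [0.2, 0.3, 0.6]
grip_width: 0.0567
grip_force: 0.0
(array([ 0.5 , -0.06,  6.1 ]), array([-0.002, -0.001,  0.001]))
```

```bash
python3 -m jog '[[0.5,-0.1,2,0,0,0],[0.5,-0.1,4.5,0,0,0],[0.5,-0.1,5.8,0,0,0],[0.5,-0.1,5.8,0,0,0],[0.5,-0.1,5.8,0,0,0]]'; python3 - <<'E'
from h import *
print(delta([.4872,.257,.2434],down(.085)))
E
```

```text
time_s: 12.65
ee_pos: [0.4871, 0.2574, 0.2478]
eef_rot: [3.141, -0.001, 1.657]
force: [0.1, 0.2, 0.6]
grip_width: 0.0568
grip_force: 0.0
(array([-0.04,  0.01,  0.44]), array([ 0.   , -0.001,  0.001]))
```

```bash
python3 -m jog '[[0,0,0.3,0,0,0],[0,0,0.3,0,0,0],[0,0,0.3,0,0,0]]'; python3 -m jog '[[0,0,0,0,0,0],[0,0,0,0,0,0],[0,0,0,0,0,0],[0,0,0,0,0,0],[0,0,0,0,0,0]]' 0 40;python3 -m jog '[[0,0,-0.5,0,0,0],[0,0,-1.5,0,0,0],[0,0,-3.5,0,0,0],[0,0,-6,0,0,0],[0,0,-9,0,0,0],[0,0,-12,0,0,0],[0,0,-13,0,0,0],[0,0,-13,0,0,0]]'; python3 - <<'E'
from h import *
print(delta([.499,.042,.385],down(.085)),tool()[0])
E
```

```text
time_s: 12.95
ee_pos: [0.4868, 0.2576, 0.2441]
eef_rot: [-3.141, -0.001, 1.658]
force: [0.5, -0.3, -0.2]
grip_width: 0.0564
grip_force: 0.0
time_s: 13.45
ee_pos: [0.4867, 0.2576, 0.2437]
eef_rot: [-3.141, -0.001, 1.658]
force: [0.8, -0.3, -2.6]
grip_width: 0.0217
grip_force: 40.0
time_s: 14.25
ee_pos: [0.4868, 0.2574, 0.3748]
eef_rot: [3.14, -0.002, 1.658]
force: [0.2, 0.8, -3.4]
grip_width: 0.0213
grip_force: 40.0
(array([-21.56,  -0.65,  -1.06]), array([ 0.001, -0.002,  0.002])) [0.48675691 0.25741184 0.37478524]
```

```bash
python3 -m jog '[[-1,0,-0.4,0,0,0],[-3,-0.1,-1,0,0,0],[-6,-0.2,-1,0,0,0],[-9,-0.3,-1,0,0,0],[-12,-0.4,-1,0,0,0],[-15,-0.5,-1,0,0,0],[-17.5,-0.6,-1,0,0,0],[-19.5,-0.6,-1,0,0,0]]'; python3 -m jog '[[-1,0,0,0,0,0],[-1.6,0,0,0,0,0],[-2,0,0,0,0,0],[-2,0,0,0,0,0],[-2,0,0,0,0,0]]'; python3 - <<'E'
from h import *
print(delta([.499,.042,.3474],down(.085)))
cv2.imwrite("pics/f0.png",np.hstack([cv2.resize(cam("top")["img"][130:260,170:270],None,fx=4,fy=4),cv2.resize(cam("side")["img"][110:240,185:285],None,fx=4,fy=4)]))
E
```

```text
time_s: 15.05
ee_pos: [0.4975, 0.0607, 0.382]
eef_rot: [-3.138, -0.001, 1.657]
force: [0.5, -0.6, -2.8]
grip_width: 0.0212
grip_force: 40.0
time_s: 15.55
ee_pos: [0.4995, 0.0432, 0.3833]
eef_rot: [-3.14, -0.001, 1.658]
force: [-0.8, -0.1, -2.4]
grip_width: 0.0211
grip_force: 40.0
(array([-0.12, -0.06,  3.59]), array([-0.001, -0.001,  0.003]))
```

View pics/f0.png

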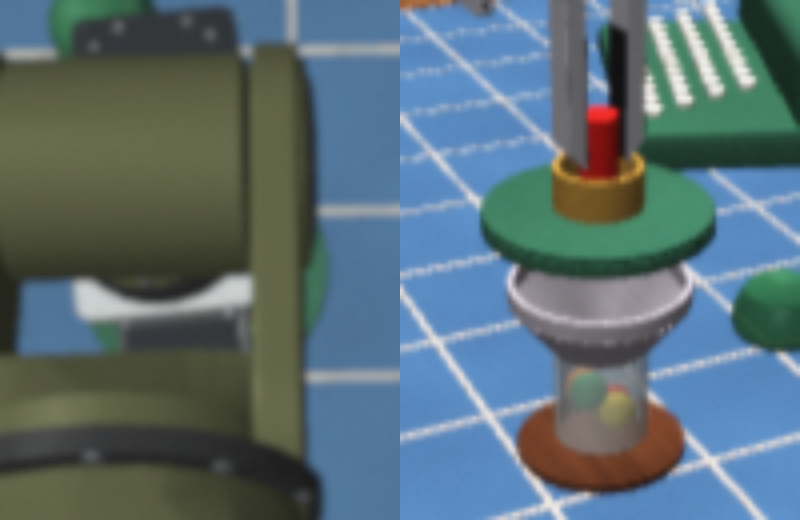

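The lid disc spans x 481–716 and the rim 507–692, so they are concentric in this view (599 in both). Lowering.

```bash
python3 -m jog '[[-0.1,0,0.7,0,0,0],[-0.1,0,1.5,0,0,0],[-0.1,0,2.2,0,0,0],[-0.1,0,2.8,0,0,0],[-0.1,0,3.2,0,0,0],[-0.1,0,3.4,0,0,0],[-0.1,0,3.4,0,0,0],[-0.1,0,3.4,0,0,0]]' - 15; python3 -m jog '[[0,0,0.1,0,0,0],[0,0,0.2,0,0,0],[0,0,0.25,0,0,0]]'
```

```text
time_s: 16.45
ee_pos: [0.4996, 0.0418, 0.3496]
eef_rot: [-3.141, -0.001, 1.658]
force: [-0.0, 0.4, -2.5]
grip_width: 0.0215
grip_force: 15.0
time_s: 16.75
ee_pos: [0.4996, 0.0418, 0.3475]
eef_rot: [-3.141, -0.001, 1.658]
force: [-3.5, 0.1, 8.8]
grip_width: 0.0215
grip_force: 15.0
```

```bash
python3 -m jog '[[0,0,0,0,0,0],[0,0,0,0,0,0],[0,0,0,0,0,0],[0,0,-1,0,0,0],[0,0,-3,0,0,0],[0,0,-5,0,0,0],[0,0,-5,0,0,0],[0,0,-5,0,0,0]]' 60 30;  python3 -m jog '[[0,0,0,0,0,0],[0,0,0,0,0,0],[0,0,0,0,0,0],[0,0,0,0,0,0],[0,0,0,0,0,0]]' 100; python3 - <<'E'
from h import *
print(delta([.499,.042,.323],down(.085)),tool()[0])
cv2.imwrite("pics/g0.png",np.hstack([cv2.resize(cam("top")["img"][130:260,170:270],None,fx=4,fy=4),cv2.resize(cam("side")["img"][110:240,185:285],None,fx=4,fy=4)]))
E
```

```text
time_s: 17.55
ee_pos: [0.4995, 0.0417, 0.3969]
eef_rot: [-3.141, -0.001, 1.658]
force: [0.0, -0.1, 0.4]
grip_width: 0.0562
grip_force: 0.0
time_s: 18.05
ee_pos: [0.4997, 0.0417, 0.3967]
eef_rot: [-3.14, -0.001, 1.658]
force: [0.3, 0.5, -0.3]
grip_width: 0.0921
grip_force: 0.0
(array([ 0.03, -0.05,  7.37]), array([-0.001, -0.001,  0.002])) [0.49965763 0.04172958 0.39670903]
```

View pics/g0.png

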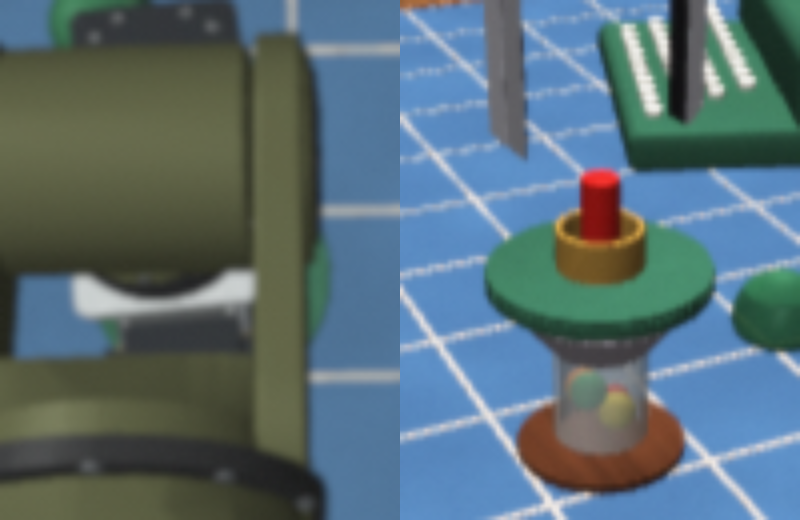

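The lids are seated level on the jar: the cover's plate is horizontal around (600,275), the knob stands at (600,205), and the fingers are wide open above. Descending on the collar.

```bash
python3 -m jog '[[0,0,1.5,0,0,0],[0,0,3.5,0,0,0],[0,0,5.5,0,0,0],[0,0,6.8,0,0,0],[0,0,7.3,0,0,0],[0,0,7.3,0,0,0],[0,0,7.3,0,0,0]]'; python3 -m jog '[[0,0,0,0,0,0],[0,0,0,0,0,0],[0,0,0,0,0,0],[0,0,0,0,0,0],[0,0,0,0,0,0],[0,0,0,0,0,0]]' 0 15
```

```text
time_s: 18.85
ee_pos: [0.4998, 0.0418, 0.3247]
eef_rot: [3.141, -0.001, 1.658]
force: [0.1, 0.5, -0.1]
grip_width: 0.0943
grip_force: 0.0
time_s: 19.45
ee_pos: [0.4996, 0.0418, 0.3239]
eef_rot: [-3.141, -0.001, 1.658]
force: [-0.1, 0.5, 0.4]
grip_width: 0.0506
grip_force: 15.0
```

Gripped at 50.6 mm, as expected for the collar. I'll lift slowly straight up by 85 mm.

```bash
python3 -m jog '[[0,0,0,0,0,0],[0,0,-0.2,0,0,0],[0,0,-0.5,0,0,0],[0,0,-0.9,0,0,0],[0,0,-1.4,0,0,0],[0,0,-2,0,0,0],[0,0,-2.7,0,0,0],[0,0,-3.5,0,0,0]]' - 25; python3 -m jog '[[0,0,-1,0,0,0],[0,0,-2,0,0,0],[0,0,-3,0,0,0],[0,0,-4,0,0,0],[0,0,-4.7,0,0,0],[0,0,-5.2,0,0,0],[0,0,-5.2,0,0,0],[0,0,-5.2,0,0,0]]';python3 - <<'E'
from h import *
cv2.imwrite("pics/i0.png",cv2.resize(cam("side")["img"][60:260,170:350],None,fx=3,fy=3))
E
```

```text
time_s: 20.25
ee_pos: [0.4996, 0.0418, 0.3596]
eef_rot: [-3.141, -0.001, 1.658]
force: [-0.6, -0.6, -1.0]
grip_width: 0.0497
grip_force: 25.0
time_s: 21.05
ee_pos: [0.4996, 0.0417, 0.4106]
eef_rot: [-3.14, -0.001, 1.658]
force: [-0.5, 0.7, -1.8]
grip_width: 0.0496
grip_force: 25.0
```

View pics/i0.png

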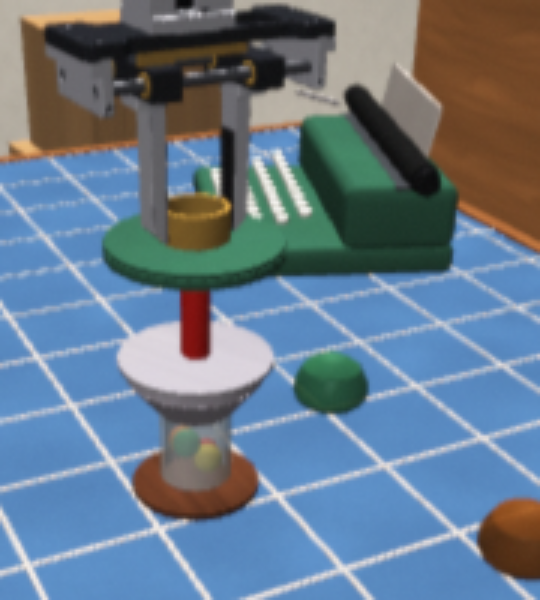

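The cover is level in the fingers at (195,245), about 87 mm up and clear of the knob. The inner lid sits flat on the jar at (195,358) and the sweets are in the tube.

```bash
python3 -m jog '[[0,0,0,0,0,0],[0,0,0,0,0,0],[0,0,0,0,0,0]]'; python3 -c "
from station import ctrl
print(ctrl.hand_in())"
```

```text
time_s: 21.4
ee_pos: [0.4997, 0.0417, 0.4107]
eef_rot: [-3.14, -0.001, 1.658]
force: [-0.1, -0.5, -1.0]
grip_width: 0.0499
grip_force: 25.0
the job is handed in; nothing more can be done
None
```

I handed the job in at 21.4 s (the call returned no verdict); by the last camera views the four sweets are in the jar, the empty scoop stands on the desk, the inner lid is seated, the paperweights look unmoved, and the arm holds the green cover level about 87 mm above its nested place.

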